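Unclamp a freshly painted panel and lay it to dry

TASK

The little wooden panel in the clamping rail has just been painted and is still wet. Pinch the two opposed buttons on the sliding jaw together, with them held in draw the jaw back almost to the far end of its rail, and let go; then take the panel by its edges, never touching the painted face, and lay it gently, face up, centred and squarely across the two bars of the wooden drying rest. Leave the mug, the jar and the palette knife where they are.

Things in the scene. Friction and masses are not known exactly. Their poses are not given: they have to be found in the camera images.
- holder: Aluminium clamping rail, fixed. Origin at table level on its centre line. Rail 34 mm wide (x), y = -87 to +132 mm, top 30 mm above the table. A fixed stop, 50 mm wide and tall, fills y = -87 to -75 mm. Flat cross feet (90 mm in x, 22 in y, 8 high) at y = -70 and +115 mm. The panel lies on the rail against the stop; the grey jaw rides on the rail at the panel's other end and opens to +y.
- jaw (a joint): How far the grey jaw is drawn back along the holder's +y (m): 0 = clamped on the panel, 0.060 = end of travel. About 2 N of friction when freed. A button that is out locks it by a pawl in the rail's teeth (12 mm pitch); both must be in by 4 mm or more to slide it. It stays where it is let go.
- jaw_pinch (a point): Point mid-way between the two buttons, 48 mm above the table; moves with the jaw, axes as holder. Buttons face +x and -x, 52 mm outside to outside when out, 40 fully in; faces 24 mm long (y, centred 2 mm to +y of here), 18 mm tall (39 to 57 mm above table). Jaw: 20 mm to each side of here in y, at most 46 wide, top 60.5 mm above table; a lip reaches 5 mm more over the panel's end.
- button_a (a joint): Black ribbed button on the jaw's +x side (holder axes): 0 = out, 0.006 = fully in (m). Sprung, about 7 N fully in.
- button_b (a joint): The same on the -x side.
- panel_mid (a point): Centre of the panel (half-way up its board): bare wood 50 mm (x) by 100 (y) by 14 (z), about 60 g, +z out of the painted face. The wet painted field, 36 x 84 mm, stands 1.5 mm proud in the middle of the top. It lies on the narrower rail, overhanging it by about 8 mm on either long side; its centre is at first 37 mm above the table.
- panel: The same panel; origin at the centre of its underside.
- rest_top (a point): Centre of the drying rest (fixed), level with the tops of its two bars, 40 mm above the table. The wooden bars run along x (92 mm long, 10 mm wide, centres at y = -34 and +34 mm, 58 mm clear between them) on a plank 100 x 104 mm, 8 mm thick. The panel's long side (its y) goes along this y, either way round, so that its ends lie on the bars.
- mug: White mug, 76 mm across, 85 mm tall; origin at the centre of its underside. Bystander.
- jar: Small amber jar with a metal cap, 48 mm across, 50 mm tall; origin at the centre of its underside. Bystander.
- knife: Palette knife, 190 mm long, lying along its x; bystander.
Mind the look-alikes: they are no part of the job. Several things have the shape of the holder; the one meant has the colours described above.

How it is judged:
On the way, in this order (a step that is already met when the one before it is completed fails the run):
1. both buttons are pushed in together (each at least 4 mm) while the jaw is still closed (value of joint each of button_a, button_b above 0.004 m and value of joint jaw below 0.005 m), for 0.1 s.
2. the jaw is drawn back at least 45 mm, with the panel still lying in the rail (value of joint jaw above 0.045 m and z of panel_mid in the frame of holder below 0.045 m), for 0.1 s.
3. the panel is lifted at least 20 mm off the rail, still face up (within 30 degrees) (z of panel_mid in the frame of holder above 0.057 m and angle between panel's own z axis and vertical below 0.52 rad), for 0.1 s.
At the end, for the whole second after the job is handed in: The jaw stands at least 45 mm back; the panel lies face up, released and at rest on both bars of the drying rest, its centre within 16 mm of the rest's centre and its long side within 0.2 rad of square across the bars (value of joint jaw above 0.045 m and horizontal distance between panel_mid and rest_top below 0.016 m and angle between the y axis of panel and the y axis of rest_top, either way round below 0.2 rad and z of panel_mid in the frame of rest_top between 0.004 and 0.01 m and angle between panel's own z axis and vertical below 0.08 rad and linear speed of panel below 0.02 m/s and contact force between the fingers and panel below 0.1 N); the robot touches nothing.
It fails at once if the wet painted face is touched (more than 0.3 N) (contact force between anything else and panel_c1 above 0.3 N).
It fails at once if the panel is dropped (falls free at over 0.5 m/s, about 13 mm) (linear speed of panel above 0.5 m/s and contact force between the fingers and panel below 0.05 N).
It fails at once if the mug, jar or palette knife is moved more than 20 mm (distance of any of mug, jar, knife from where it was at the start of the episode above 0.02 m).
It also fails if it takes over 48 s, if anything falls off the work surface, if the arm or the gripper's body presses on something with over 40 N, if the wrist force passes 120 N, or if a joint passes its speed limit or range.

ROBOT

A 7-joint arm with a two-finger parallel gripper is mounted at the origin on the work surface. World frame = base frame: x ahead of the robot, y to its left, z up, the work surface at z = 0. Lengths are in m, angles in rad, forces in N, time in s.
With the tool pointing down it reaches from about 0.35 to 0.9 m from the base axis. Payload 8.1 kg.
Tool frame: the origin (TCP) lies between the finger pads; the fingertips stand 17 mm ahead of it and the grasp point (between the pads) lies 2 mm behind it; z points along the fingers, y is the line along which they close (so a half turn about z gives the same grasp; the last joint's range is limited). The gripper opens to 92 mm and grips with 3 to 60 N. Pads are 19 mm wide; open, the fingers measure 130 mm over their backs; the gripper's body (75 mm by 190 mm) begins 47 mm behind the grasp point.
Start: joints at [1.133, 0.434, 0.025, 1.573, -0.012, 1.134, -0.075], TCP at [0.205, -0.59, 0.244] pointing down, gripper open.
Joint ranges: [-2.62, 2.62], [-0.44, 2.09], [-1.27, 1.32], [0.08, 2.57], [-1.32, 4.46], [0.12, 2], [-2.74, 2.74]. Speed limits (rad/s): [2.22, 2.22, 3.01, 3.01, 3.14, 3.14, 3.14].

INTERFACE

Orientations are given as a rotation vector (axis times angle).
In Python, from cell import observe, get_image, calibration, sign_off, look_for, regions_of, landmark_of gives the robot as it stands.
- The arm moves only by the tool jog_arm, never from a script. Its argument "plan" is a list of rows, each an object with "offset": the shift along the tool's x, y, z normalised to -1 to 1, where 1 is 0.15 m, a list of three; "twist": the turn, a rotation vector about the tool's x, y, z normalised to -1 to 1, where 1 is 2 pi rad, a list of three; "fingers": the gripper command: -1 is shut, 1 is fully open, values between are in proportion. In form: [{"offset": [x, y, z], "twist": [ax, ay, az], "fingers": fingers}, ...]. A call has 1 to 20 rows; each row is the pose to reach, as a shift and turn from the pose commanded when the call began, along the tool's axes at that moment, turning the shorter way round; what a row does not reach only later rows make up. A row lasts 1/8 s, in which the tool goes at most 62.5 mm and 10.7 degrees, less where a joint would pass 70% of its speed; a pose out of reach is approached as far as the arm can. A call with a number of a shift or a turn outside -1 to 1 is refused whole. A call with a gripper value outside its range is refused whole. The fingers move at their own pace and stop on an object; "newtons" is the grip in N (left out, the last holds). Time passes only in rows, so rows that repeat a pose let the fingers close. It gives the time, the measured TCP pose, the force, the opening and the grip force at its end, in the units of the state.
- observe(): the state, without advancing time (a new reading comes with each control period).
- get_image(name): name is "scene" or "side" or "wrist"; returns the picture (384x512x3 uint8, red, green, blue); there is no depth.
- calibration(name): a dict with "fov_y" (degrees; the focal length in pixels is half the picture's height over the tangent of half this angle, whatever the lens; pixels are square), "cx", "cy" (the principal point, pixels), "position" and "attitude" of the camera in the world. Camera axes: x right, y down, z forward; pixel columns grow to the right and rows downward; lengths in m; the calibration is good to about 2 mm. A picture is of the moment at which its call begins: read the wrist's pose just before it. calibration takes no time and is no camera call; for the wrist camera it gives the pose at the moment of the call.
- sign_off(): hands the job in; it is judged then, once.
Trained networks look in the newest picture that a camera, given by its name, has taken for a name from the list of things; names that differ only in an ending like _2 or _b are one class to them, and where a whole thing is asked for, a point or a joint stands for the part that bears it (a point fixed in the world has none). Each returns a list of dicts, best first, with "conf" (0 to 1); they miss things now and then, are a little off and sometimes report something else, mostly with a low value. They report only what shows in the picture. A call takes as long as a camera call. They do not tell look-alikes from the thing itself.
- look_for(thing, camera): "box" ([left, top, width, height] as shares, 0 to 1, of the picture: columns of its width, rows of its height, round what is visible of it).
- regions_of(thing, camera): "region" (384x512 bool, what is visible of it) and "box" ([left, top, width, height] as shares, 0 to 1, of the picture: columns of its width, rows of its height, round what is visible of it).
- landmark_of(thing, camera): "at" ([row, column] as shares, 0 to 1, of the picture: columns of its width, rows of its height: a listed point, or the origin of a listed thing).
The state is a dict: "clock": time; "joints": joint angles; "dq": joint speeds; "joint_efforts": joint torques, N m; "position": TCP position; "ee_rot": TCP orientation; "force": force on the tool from outside, world axes, zero at the start; "ft_torque": the same for the moment, N m; "width": opening from 0.0 (shut) to 1.0 (fully open); "gripper_force": force on a finger pad.
Only numpy, scipy, OpenCV 4.12 (cv2) and the standard library are available. Lean on these libraries where they do the work, as an engineer would, in place of code of your own. Each camera call takes 0.05 s, during which the arm holds its last target. There are 200 camera calls.

## Working session

There is one attempt and no reset: what is moved stays moved. The work goes in short steps, Python scripts to look and compute and a tool call to move; the robot and the scene stay as the last step left them, time stands still between calls to the robot, and variables do not carry over. Pictures are saved under pics/ and viewed, at most 10 in all, crops included, and the job is handed in when it is done.

Besides the shell and the picture viewer there is one more tool, called after "Emit:" as name(argument=value, ...), one argument or row to a line, values as JSON. jog_arm: Moves the arm, as the interface text tells. Scaled input: -1 to 1 covers 0.15 m each way for a shift and 2 pi rad each way for a turn. Its arguments: {"type":"object","properties":{"plan":{"type":"array","items":{"type":"object","properties":{"offset":{"type":"array","items":{"type":"number","minimum":-1,"maximum":1}},"twist":{"type":"array","items":{"type":"number","minimum":-1,"maximum":1}},"fingers":{"type":"number"}}}},"newtons":{"type":"number"}},"required":["plan"]}

```bash
mkdir -p pics; ls; python3 - <<'E'
from cell import *
import cv2, numpy as np
s=observe(); print(s['clock'],s['position'],s['ee_rot'],s['width'])
for n in ("scene","side"):
    im=get_image(n); cv2.imwrite(f"pics/{n}0.png",im[:,:,::-1])
    c=calibration(n); print(n,c)
    for t in ("holder","jaw_pinch","panel_mid","rest_top","mug","jar","knife"):
        print(n,t,[(round(d['conf'],2),round(d['at'][1]*512,1),round(d['at'][0]*384,1)) for d in landmark_of(t,n)][:5])
E
```

```text
pics
0.0 [ 0.20514315 -0.58987193  0.24295986] [-3.09622894e+00 -5.23053018e-01  6.63289456e-04] 0.9972561033797666
scene {'fov_y': 57.825209992858454, 'cx': 249.08759010046035, 'cy': 198.0459720389182, 'position': array([1.09256205, 0.50702411, 0.94533111]), 'attitude': array([-1.04423121, -2.55055587,  0.87727059])}
scene holder [(0.92, 141.9, 169.9), (0.63, 217.5, 169.9)]
scene jaw_pinch [(0.72, 230.8, 160.4)]
scene panel_mid [(0.53, 212.9, 158.7)]
scene rest_top [(0.7, 304.0, 216.6)]
scene mug [(0.69, 389.9, 269.3)]
scene jar [(0.72, 303.2, 216.1), (0.58, 255.1, 280.3)]
scene knife [(0.9, 201.9, 120.0)]
side {'fov_y': 50.607728274211254, 'cx': 251.82222804153605, 'cy': 192.19571661378106, 'position': array([0.3043081 , 0.98297492, 1.03205262]), 'attitude': array([-0.434526  ,  2.76035157, -1.18183101])}
side holder [(0.76, 278.9, 173.8), (0.62, 241.9, 132.6)]
side jaw_pinch [(0.75, 282.7, 169.9), (0.53, 247.4, 125.5)]
side panel_mid [(0.65, 277.6, 159.8), (0.52, 281.3, 170.9)]
side rest_top []
side mug [(0.81, 246.2, 328.7)]
side jar [(0.62, 176.9, 230.3), (0.27, 284.6, 171.7)]
side knife [(0.54, 324.9, 140.2)]
```

View pics/scene0.png

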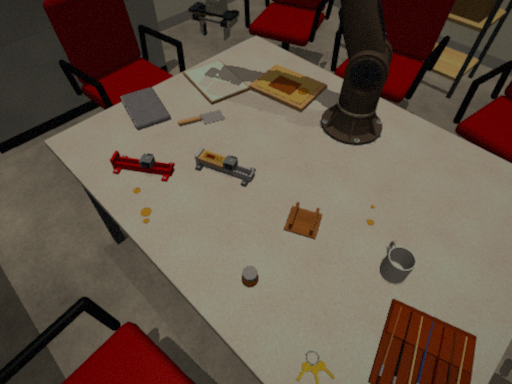

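View pics/side0.png

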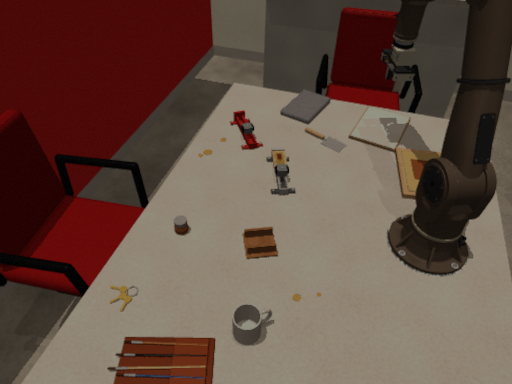

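The scene view shows two rail look-alikes: red at (142,166) and grey aluminium at (225,166). In the side view they are at red (246,130) and grey (281,172). The grey one, with the wood panel and grey jaw, fits the description. The rest is at (304,220) in scene and (260,242) in side.

```bash
cat > h.py <<'E'
from cell import *
import cv2, numpy as np
from scipy.spatial.transform import Rotation as R
def ray(c,u,v):
    f=192/np.tan(np.radians(c['fov_y']/2))
    d=R.from_rotvec(c['attitude']).apply([(u-c['cx'])/f,(v-c['cy'])/f,1.]); return np.array(c['position']),d
def onz(c,u,v,z):
    p,d=ray(c,u,v); return p+d*(z-p[2])/d[2]
def proj(c,P):
    f=192/np.tan(np.radians(c['fov_y']/2))
    q=R.from_rotvec(c['attitude']).inv().apply(np.array(P)-c['position']); return q[...,:2]/q[...,2:]*f+[c['cx'],c['cy']]
E
python3 - <<'E'
from h import *
a,b=calibration("scene"),calibration("side"); np.set_printoptions(precision=4,suppress=True)
for n,z,p,q in(("jaw",.048,(230.8,160.4),(282.7,169.9)),("panel",.037,(212.9,158.7),(280.5,159)),("holder",0,(217.5,169.9),(278.9,173.8)),("rest",.04,(304,216.6),(260,240)),("mug",0,(389.9,269.3),(246.2,328.7)),("jar",0,(250,283),(180,231)),("knife",0,(201.9,120),(324.9,140.2))):
    print(n,onz(a,*p,z),onz(b,*q,z))
A=cv2.imread("pics/scene0.png")[140:200,180:270];B=cv2.imread("pics/side0.png")[140:200,240:330]
cv2.imwrite("pics/crop.png",np.vstack([cv2.resize(x,None,fx=4.5,fy=4.5,interpolation=cv2.INTER_CUBIC) for x in(A,B)]))
E
```

```text
jaw [ 0.5259 -0.159   0.048 ] [ 0.5287 -0.1513  0.048 ]
panel [ 0.5596 -0.2191  0.037 ] [ 0.5555 -0.2243  0.037 ]
holder [ 0.5635 -0.1933  0.    ] [ 0.5479 -0.1796  0.    ]
rest [0.5229 0.1796 0.04  ] [0.514  0.1905 0.04  ]
mug [0.4626 0.4676 0.    ] [0.4687 0.4678 0.    ]
jar [0.7902 0.2064 0.    ] [0.7868 0.2049 0.    ]
knife [ 0.4229 -0.4516  0.    ] [ 0.4173 -0.452   0.    ]
```

View pics/crop.png

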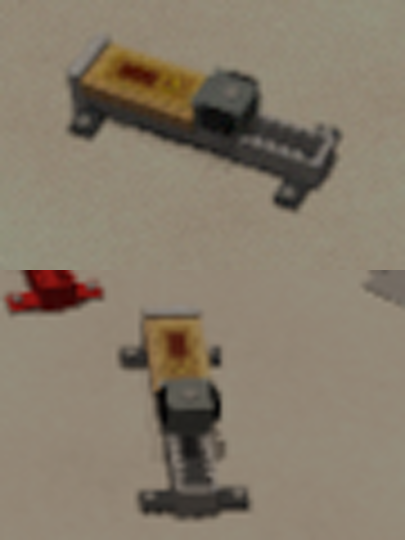

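The crop confirms the choice: a grey rail with a wooden panel (red and yellow paint), stop at the upper left and jaw with black buttons. +y runs towards the lower right, a world heading of about 114°. Now I'll move over it for a close look.

Emit:
jog_arm(
  plan=[
    {"offset": [0.4,-0.24,0],"twist": [0,0,0],"fingers": 1},
    {"offset": [0.8,-0.48,0.1],"twist": [0,0,0],"fingers": 1},
    {"offset": [1,-0.6,0.1],"twist": [0,0,0],"fingers": 1},
    {"offset": [1,-0.6,0.1],"twist": [0,0,0],"fingers": 1},
  ],
)

```text
clock: 1.3
position: [0.3211, -0.4522, 0.2287]
ee_rot: [-3.094, -0.535, -0.003]
force: [0.2, -1.3, -0.3]
width: 0.998
gripper_force: 0.0
```

Emit:
jog_arm(
  plan=[
    {"offset": [0.4,-0.24,0],"twist": [0,0,0],"fingers": 1},
    {"offset": [0.8,-0.48,0],"twist": [0,0,0],"fingers": 1},
    {"offset": [1,-0.6,0],"twist": [0,0,0],"fingers": 1},
    {"offset": [1,-0.6,0],"twist": [0,0,0],"fingers": 1},
  ],
)

```text
clock: 1.8
position: [0.4323, -0.3186, 0.229]
ee_rot: [-3.095, -0.533, -0.003]
force: [0.2, 0.2, -0.1]
width: 1.001
gripper_force: 0.0
```

Emit:
jog_arm(
  plan=[
    {"offset": [0.4,-0.24,0],"twist": [0,0,-0.026],"fingers": 1},
    {"offset": [0.8,-0.48,0],"twist": [0,0,-0.053],"fingers": 1},
    {"offset": [1,-0.6,0],"twist": [0,0,-0.08],"fingers": 1},
    {"offset": [1,-0.6,0],"twist": [0,0,-0.106],"fingers": 1},
    {"offset": [1,-0.6,0],"twist": [0,0,-0.132],"fingers": 1},
    {"offset": [1,-0.6,0],"twist": [0,0,-0.158],"fingers": 1},
    {"offset": [1,-0.6,0],"twist": [0,0,-0.184],"fingers": 1},
    {"offset": [1,-0.6,0],"twist": [0,0,-0.21],"fingers": 1},
    {"offset": [1,-0.6,0],"twist": [0,0,-0.236],"fingers": 1},
    {"offset": [1,-0.6,0],"twist": [0,0,-0.263],"fingers": 1},
    {"offset": [1,-0.6,0],"twist": [0,0,-0.263],"fingers": 1},
  ],
)

```text
clock: 3.18
position: [0.5412, -0.1895, 0.2285]
ee_rot: [-1.719, -2.63, 0.001]
force: [-0.4, -0.4, -0.0]
width: 1.0
gripper_force: 0.0
```

```bash
python3 - <<'E'
from h import *
np.set_printoptions(precision=4,suppress=True)
s=observe(); c=calibration("wrist"); im=get_image("wrist"); cv2.imwrite("pics/w1.png",im[:,:,::-1])
print(s['clock'],s['position'],R.from_rotvec(s['ee_rot']).as_matrix(),s['joints'],c)
for t,z in(("holder",0),("jaw_pinch",.048),("panel_mid",.037),("rest_top",.04)):
    print(t,[(round(d['conf'],2),d['at'][1]*512,d['at'][0]*384,onz(c,d['at'][1]*512,d['at'][0]*384,z)) for d in landmark_of(t,"wrist")])
E
```

```text
3.175 [ 0.5412 -0.1895  0.2285] [[-0.4012  0.916  -0.0003]
 [ 0.916   0.4012 -0.0004]
 [-0.0002 -0.0005 -1.    ]] [ 0.6112  0.417  -0.5084  1.6899  0.2244  1.0932  0.4483] {'fov_y': 62.615147334109196, 'cx': 255.0625385887911, 'cy': 188.64318539797844, 'position': array([ 0.5126, -0.125 ,  0.3702]), 'attitude': array([2.8178, 0.5911, 0.0786])}
holder [(0.86, 260.7104, 171.4176, array([ 0.5506, -0.1955,  0.    ]))]
jaw_pinch [(0.8, 263.1168, 140.5824, array([ 0.5349, -0.1561,  0.048 ]))]
panel_mid [(0.76, 256.8192, 205.0944, array([ 0.5584, -0.225 ,  0.037 ]))]
rest_top []
```

View pics/w1.png

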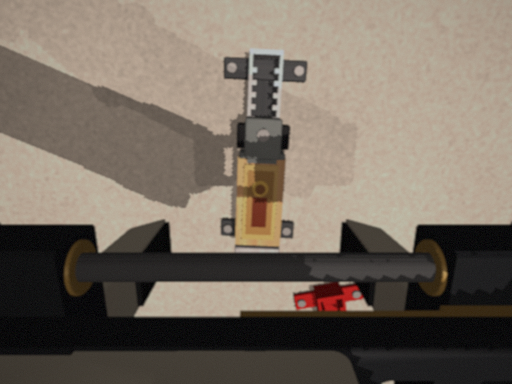

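The wrist view shows the grey holder. The foot screws are at (232,68), (299,71), (227,227) and (287,230), the jaw with its buttons at (263,135), and the panel at (260,200).

```bash
python3 - <<'E'
from h import *
np.set_printoptions(precision=4,suppress=True)
c=calibration("wrist")
P=[onz(c,*p,.008) for p in((232,68),(299,71),(227,227),(287,230))]
A=(P[0]+P[1])/2;B=(P[2]+P[3])/2;u=(A-B)/np.linalg.norm(A-B);print(P,np.linalg.norm(A-B),np.degrees(np.arctan2(u[1],u[0])))
x=np.array([u[1],-u[0],0]);print("xhead",np.degrees(np.arctan2(*(P[1]-P[0])[1::-1])))
print("origin",A-.115*u,B+.070*u)
O=((A-.115*u)+(B+.07*u))/2
for y in(-.025,.045):print(y,O+y*u)
print("jaw btns",[onz(c,*p,.048) for p in((239,136),(288,136))], [onz(c,*p,.0605) for p in((245,120),(282,120),(246,158),(284,158))])
E
```

```text
[array([ 0.4757, -0.1008,  0.008 ]), array([ 0.5431, -0.0744,  0.008 ]), array([ 0.5408, -0.2728,  0.008 ]), array([ 0.6101, -0.2467,  0.008 ])] 0.18437552165915003 110.9863885355104
xhead 21.33207356633768
origin [ 0.5506 -0.195   0.008 ] [ 0.5504 -0.1944  0.008 ]
-0.025 [ 0.5594 -0.218   0.008 ]
0.045 [ 0.5344 -0.1527  0.008 ]
jaw btns [array([ 0.5112, -0.1601,  0.048 ]), array([ 0.5566, -0.1401,  0.048 ])] [array([ 0.5106, -0.1423,  0.0605]), array([ 0.5431, -0.128 ,  0.0605]), array([ 0.526 , -0.1757,  0.0605]), array([ 0.5605, -0.1606,  0.0605])]
```

Emit:
jog_arm(
  plan=[
    {"offset": [0.12,0.03,0.3],"twist": [0,0,0.0074],"fingers": 1},
    {"offset": [0.248,0.056,0.6],"twist": [0,0,0.0074],"fingers": 1},
    {"offset": [0.248,0.056,0.8],"twist": [0,0,0.0074],"fingers": 1},
    {"offset": [0.248,0.056,0.8],"twist": [0,0,0.0074],"fingers": 1},
  ],
)

```text
clock: 3.92
position: [0.5328, -0.1497, 0.107]
ee_rot: [-1.773, -2.589, 0.003]
force: [-0.3, 0.1, 0.1]
width: 0.997
gripper_force: 0.0
```

```bash
python3 - <<'E'
from h import *
np.set_printoptions(precision=4,suppress=True)
s=observe(); c=calibration("wrist"); im=get_image("wrist"); cv2.imwrite("pics/w2.png",im[:,:,::-1])
M=R.from_rotvec(s['ee_rot']).as_matrix()
print(s['clock'],s['position'],np.degrees(np.arctan2(M[1,0],M[0,0])))
for t,z in(("holder",0),("jaw_pinch",.048),("panel_mid",.037)):
    print(t,[(round(d['conf'],2),d['at'][1]*512,d['at'][0]*384,onz(c,d['at'][1]*512,d['at'][0]*384,z)) for d in landmark_of(t,"wrist")])
E
```

```text
3.925 [ 0.5328 -0.1497  0.107 ] 111.16710229478338
holder [(0.72, 255.2832, 245.91359999999997, array([ 0.5497, -0.1948,  0.    ]))]
jaw_pinch [(0.91, 253.4912, 219.1872, array([ 0.5333, -0.1555,  0.048 ]))]
panel_mid [(0.64, 256.3072, 218.304, array([ 0.5364, -0.1581,  0.037 ])), (0.56, 254.4128, 296.2944, array([ 0.558 , -0.2177,  0.037 ]))]
```

View pics/w2.png

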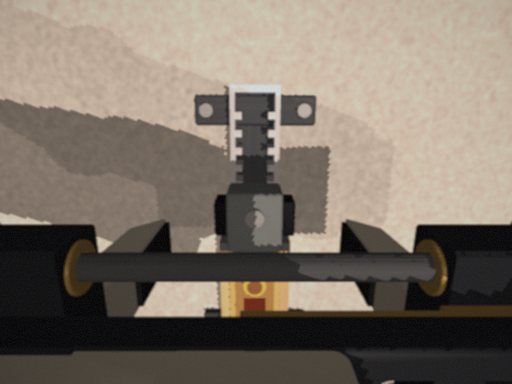

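The jaw is centred between the fingers: buttons at columns 215–295, fingers centred on 256. Next: descend, then press.

Emit:
jog_arm(
  plan=[
    {"offset": [-0.017,0,0.15],"twist": [0,0,0],"fingers": 1},
    {"offset": [-0.017,0,0.3],"twist": [0,0,0],"fingers": 1},
    {"offset": [-0.017,0,0.38],"twist": [0,0,0],"fingers": 1},
    {"offset": [-0.017,0,0.38],"twist": [0,0,0],"fingers": 0.3},
    {"offset": [-0.017,0,0.38],"twist": [0,0,0],"fingers": 0.2},
    {"offset": [-0.017,0,0.38],"twist": [0,0,0],"fingers": 0.1},
    {"offset": [-0.017,0,0.38],"twist": [0,0,0],"fingers": 0.0},
    {"offset": [-0.017,0,0.38],"twist": [0,0,0],"fingers": -0.05},
    {"offset": [-0.017,0,0.38],"twist": [0,0,0],"fingers": -0.2},
    {"offset": [-0.017,0,0.38],"twist": [0,0,0],"fingers": -0.2},
    {"offset": [-0.017,0,0.38],"twist": [0,0,0],"fingers": -0.2},
    {"offset": [-0.017,0,0.38],"twist": [0,0,0],"fingers": -0.2},
  ],
  newtons=18,
)

```text
clock: 5.62
position: [0.5336, -0.1529, 0.052]
ee_rot: [-1.775, -2.59, 0.004]
force: [-8.0, -1.3, 11.4]
width: 0.414
gripper_force: 18.0
```

Emit:
jog_arm(
  plan=[
    {"offset": [0,-0.005,-0.015],"twist": [0,0,0],"fingers": -0.2},
    {"offset": [0,-0.008,-0.02],"twist": [0,0,0],"fingers": -0.2},
    {"offset": [0,-0.008,-0.02],"twist": [0,0,0],"fingers": -0.2},
  ],
)

```text
clock: 6.0
position: [0.5331, -0.1526, 0.053]
ee_rot: [-1.774, -2.59, 0.001]
force: [3.3, -0.5, -25.0]
width: 0.406
gripper_force: 18.0
```

```bash
python3 - <<'E'
from h import *
im=get_image("wrist"); cv2.imwrite("pics/w3.png",im[:,:,::-1])
s=observe();print(s['force'],s['ft_torque'],s['width'])
E
```

```text
[  2.74888845  -0.34873813 -26.32789028] [-0.12535849 -0.79215269 -0.00394186] 0.4055370625548532
```

View pics/w3.png

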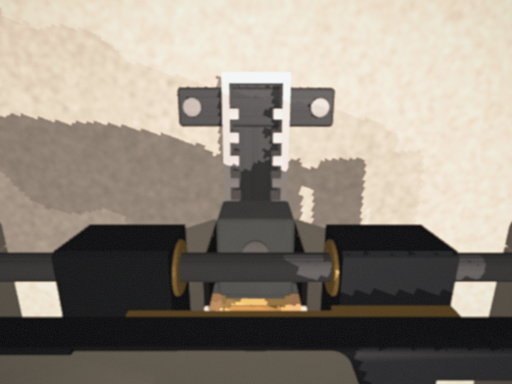

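Both buttons appear pressed (about 37 mm between pads). I'll relieve the vertical load, then draw the jaw back.

Emit:
jog_arm(
  plan=[
    {"offset": [0,0.002,0.014],"twist": [0,0,0],"fingers": -0.2},
    {"offset": [0.02,0.002,0.014],"twist": [0,0,0],"fingers": -0.2},
    {"offset": [0.05,0.002,0.014],"twist": [0,0,0],"fingers": -0.2},
    {"offset": [0.09,0.002,0.014],"twist": [0,0,0],"fingers": -0.2},
    {"offset": [0.09,0.002,0.014],"twist": [0,0,0],"fingers": -0.2},
  ],
)

```text
clock: 6.68
position: [0.5284, -0.1398, 0.0526]
ee_rot: [-1.774, -2.591, 0.002]
force: [-5.0, -1.5, -7.7]
width: 0.41
gripper_force: 18.0
```

Emit:
jog_arm(
  plan=[
    {"offset": [0.04,-0.004,0.004],"twist": [0,0,0],"fingers": -0.2},
    {"offset": [0.08,-0.005,0.004],"twist": [0,0,0],"fingers": -0.2},
    {"offset": [0.12,-0.006,0.004],"twist": [0,0,0],"fingers": -0.2},
    {"offset": [0.16,-0.007,0.004],"twist": [0,0,0],"fingers": -0.2},
    {"offset": [0.2,-0.008,0.004],"twist": [0,0,0],"fingers": -0.2},
    {"offset": [0.24,-0.009,0.004],"twist": [0,0,0],"fingers": -0.2},
    {"offset": [0.272,-0.01,0.004],"twist": [0,0,0],"fingers": -0.2},
    {"offset": [0.272,-0.01,0.004],"twist": [0,0,0],"fingers": -0.2},
    {"offset": [0.272,-0.01,0.004],"twist": [0,0,0],"fingers": -0.2},
  ],
)

```text
clock: 7.8
position: [0.5137, -0.1018, 0.0523]
ee_rot: [1.774, 2.593, 0.001]
force: [-3.5, 0.9, 4.2]
width: 0.408
gripper_force: 18.0
```

Emit:
jog_arm(
  plan=[
    {"offset": [0,0,0],"twist": [0,0,0],"fingers": 0.3},
    {"offset": [0,0,0],"twist": [0,0,0],"fingers": 0.7},
    {"offset": [0,0,0],"twist": [0,0,0],"fingers": 1},
    {"offset": [0,0,-0.25],"twist": [0,0,0],"fingers": 1},
    {"offset": [-0.3,0,-0.6],"twist": [0,0,0],"fingers": 1},
    {"offset": [-0.4,0,-0.9],"twist": [0,0,0],"fingers": 1},
    {"offset": [-0.4,0,-0.9],"twist": [0,0,0],"fingers": 1},
  ],
)

```text
clock: 8.68
position: [0.538, -0.1609, 0.1909]
ee_rot: [1.775, 2.583, 0.004]
force: [0.5, -0.2, -0.1]
width: 0.998
gripper_force: 0.0
```

```bash
python3 - <<'E'
from h import *
np.set_printoptions(precision=4,suppress=True)
s=observe(); c=calibration("wrist"); im=get_image("wrist"); cv2.imwrite("pics/w4.png",im[:,:,::-1])
M=R.from_rotvec(s['ee_rot']).as_matrix()
print(s['clock'],s['position'],np.degrees(np.arctan2(M[1,0],M[0,0])),s['width'])
O=np.array([.5505,-.195]);u=np.array([-.3583,.9336])
for t,z in(("holder",0),("jaw_pinch",.048),("panel_mid",.037)):
    for d in landmark_of(t,"wrist"):
        p=onz(c,d['at'][1]*512,d['at'][0]*384,z); print(t,round(d['conf'],2),p,"rail y",(p[:2]-O)@u,"x",(p[:2]-O)@[u[1],-u[0]])
E
```

```text
8.675 [ 0.538  -0.1609  0.1909] 111.0141063384487 0.998111381698708
jaw_pinch 0.77 [ 0.515  -0.1022  0.048 ] rail y 0.09937417582951276 x 0.000149106663883352
jaw_pinch 0.22 [ 0.5568 -0.2172  0.048 ] rail y -0.022945975665695534 x -0.0021060745693965446
panel_mid 0.63 [ 0.5604 -0.2227  0.037 ] rail y -0.029443444531497935 x -0.0006516662778193508
```

View pics/w4.png

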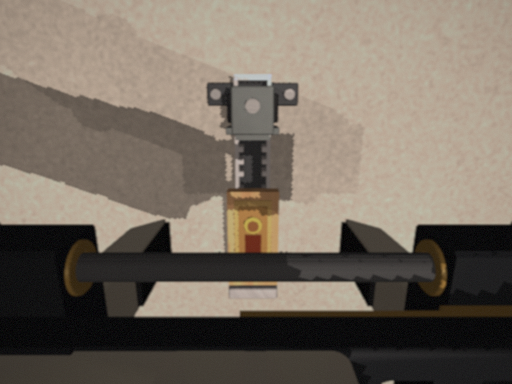

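The jaw now stands about 55 mm back, at (252,105), and the panel, at (253,235), is still against its stop.

Emit:
jog_arm(
  plan=[
    {"offset": [-0.2,0,0.2],"twist": [0,0,0],"fingers": 1},
    {"offset": [-0.415,0,0.4],"twist": [0,0,0],"fingers": 1},
    {"offset": [-0.415,0,0.6],"twist": [0,0,0],"fingers": 1},
    {"offset": [-0.415,0,0.8],"twist": [0,0,0],"fingers": 1},
    {"offset": [-0.415,0,0.8],"twist": [0,0,0],"fingers": 1},
  ],
)

```text
clock: 9.5
position: [0.5551, -0.2152, 0.0638]
ee_rot: [-1.77, -2.588, 0.002]
force: [0.4, 0.3, 0.3]
width: 1.004
gripper_force: 0.0
```

Emit:
jog_arm(
  plan=[
    {"offset": [0,0,0.12],"twist": [0,0,0],"fingers": 1},
    {"offset": [0,0,0.23],"twist": [0,0,0],"fingers": 0.6},
    {"offset": [0,0,0.23],"twist": [0,0,0],"fingers": 0.3},
    {"offset": [0,0,0.23],"twist": [0,0,0],"fingers": 0.2},
    {"offset": [0,0,0.23],"twist": [0,0,0],"fingers": 0.1},
    {"offset": [0,0,0.23],"twist": [0,0,0],"fingers": 0.0},
    {"offset": [0,0,0.23],"twist": [0,0,0],"fingers": -0.1},
    {"offset": [0,0,0.23],"twist": [0,0,0],"fingers": -0.1},
    {"offset": [0,0,0.23],"twist": [0,0,0],"fingers": -0.1},
  ],
  newtons=12,
)

```text
clock: 10.62
position: [0.5579, -0.2168, 0.0331]
ee_rot: [1.775, 2.591, 0.0]
force: [-0.2, 0.2, 5.3]
width: 0.542
gripper_force: 12.0
```

Gripped at 49.9 mm, which matches the panel width. Lifting.

Emit:
jog_arm(
  plan=[
    {"offset": [0,0,-0.05],"twist": [0,0,0],"fingers": -0.1},
    {"offset": [0,0,-0.15],"twist": [0,0,0],"fingers": -0.1},
    {"offset": [0,0,-0.3],"twist": [0,0,0],"fingers": -0.1},
    {"offset": [0,0,-0.5],"twist": [0,0,0],"fingers": -0.1},
    {"offset": [0,0,-0.75],"twist": [0,0,0],"fingers": -0.1},
    {"offset": [0,0,-0.9],"twist": [0,0,0],"fingers": -0.1},
    {"offset": [0,0,-0.9],"twist": [0,0,0],"fingers": -0.1},
  ],
)

```text
clock: 11.5
position: [0.5588, -0.2168, 0.1702]
ee_rot: [1.773, 2.589, 0.002]
force: [-0.2, 0.3, -1.4]
width: 0.544
gripper_force: 12.0
```

Emit:
jog_arm(
  plan=[
    {"offset": [0.2,0,0],"twist": [0,0,0],"fingers": -0.1},
    {"offset": [0.5,0,0],"twist": [0,0,0],"fingers": -0.1},
    {"offset": [0.8,0,0],"twist": [0,0,0],"fingers": -0.1},
    {"offset": [1,0,0],"twist": [0,0,0],"fingers": -0.1},
    {"offset": [1,0,0],"twist": [0,0,0],"fingers": -0.1},
  ],
)

```text
clock: 12.12
position: [0.5021, -0.0743, 0.1672]
ee_rot: [-1.769, -2.595, 0.0]
force: [0.3, -1.3, -0.1]
width: 0.54
gripper_force: 12.0
```

```bash
python3 - <<'E'
from h import *
np.set_printoptions(precision=4,suppress=True)
s=observe(); c=calibration("wrist"); im=get_image("wrist"); cv2.imwrite("pics/w5.png",im[:,:,::-1])
M=R.from_rotvec(s['ee_rot']).as_matrix()
print(s['clock'],s['position'],np.degrees(np.arctan2(M[1,0],M[0,0])),s['width'],s['gripper_force'])
for t,z in(("panel_mid",s['position'][2]+.004),("rest_top",.04)):
    for d in landmark_of(t,"wrist"):
        print(t,round(d['conf'],2),d['at'][1]*512,d['at'][0]*384,onz(c,d['at'][1]*512,d['at'][0]*384,z))
E
```

```text
12.125 [ 0.5021 -0.0743  0.1672] 111.43244659290652 0.539614048675429 11.997249573469162
panel_mid 0.76 253.5936 260.69759999999997 [ 0.5022 -0.0775  0.1712]
```

View pics/w5.png

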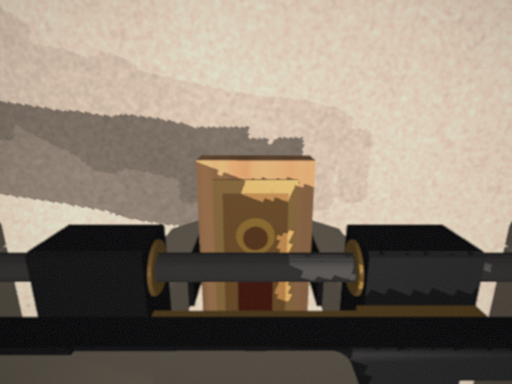

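The panel is held level and square at (254,250). Moving towards the rest for a close look.

Emit:
jog_arm(
  plan=[
    {"offset": [0.15,0.1,-0.1],"twist": [0,0,0],"fingers": -0.1},
    {"offset": [0.35,0.25,-0.25],"twist": [0,0,0],"fingers": -0.1},
    {"offset": [0.6,0.5,-0.4],"twist": [0,0,0],"fingers": -0.1},
    {"offset": [0.8,0.7,-0.4],"twist": [0,0,0],"fingers": -0.1},
    {"offset": [0.8,0.73,-0.4],"twist": [0,0,0],"fingers": -0.1},
    {"offset": [0.8,0.73,-0.4],"twist": [0,0,0],"fingers": -0.1},
  ],
)

```text
clock: 13.02
position: [0.5623, 0.0733, 0.2268]
ee_rot: [-1.777, -2.59, 0.002]
force: [-0.2, -0.5, -1.0]
width: 0.54
gripper_force: 12.0
```

```bash
python3 - <<'E'
from h import *
np.set_printoptions(precision=4,suppress=True)
s=observe(); c=calibration("wrist"); im=get_image("wrist"); cv2.imwrite("pics/w6.png",im[:,:,::-1])
M=R.from_rotvec(s['ee_rot']).as_matrix()
print(s['clock'],s['position'],np.degrees(np.arctan2(M[1,0],M[0,0])),s['width'],s['gripper_force'])
for t,z in(("panel_mid",s['position'][2]+.004),("rest_top",.04)):
    for d in landmark_of(t,"wrist"):
        print(t,round(d['conf'],2),d['at'][1]*512,d['at'][0]*384,onz(c,d['at'][1]*512,d['at'][0]*384,z))
E
```

```text
13.025 [0.5623 0.0733 0.2268] 111.11511034861344 0.5396835616046449 11.997025609016418
panel_mid 0.82 254.9248 263.1936 [0.5635 0.069  0.2308]
rest_top 0.68 252.2112 59.0976 [0.5191 0.1756 0.04  ]
```

View pics/w6.png

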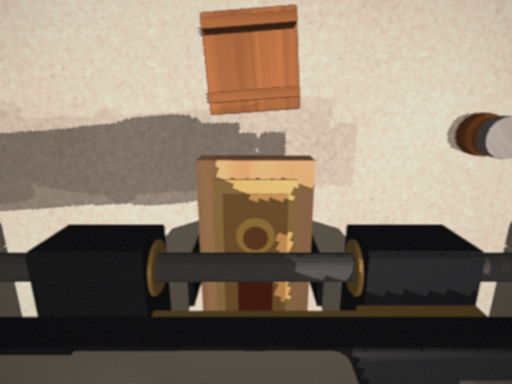

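The rest is at (252,59), with its bars nearly horizontal in the image, slightly rotated relative to the tool. I'll fit its pose by matching its silhouette.

```bash
python3 - <<'E'
from h import *
from scipy.optimize import minimize
np.set_printoptions(precision=4,suppress=True)
def box(x,y,cy,z0,z1): return np.array([[a*x/2,cy+b*y/2,z] for a in(-1,1) for b in(-1,1) for z in(z0,z1)])
B=[box(.1,.104,0,0,.008),box(.092,.01,-.034,0.008,.04),box(.092,.01,.034,0.008,.04)]
K=4
def sil(c,p):
    m=np.zeros((384*K,512*K),np.uint8);r=R.from_euler('z',p[2])
    for b in B:
        q=proj(c,r.apply(b)+[p[0],p[1],0]); cv2.fillConvexPoly(m,cv2.convexHull(((q+.5)*K).astype(np.int32)),1)
    return m
for n,clip in(("wrist",1),("scene",0),("side",0)):
    c=calibration(n); im=get_image(n); 
    rs=regions_of("rest_top",n)
    ctr=proj(c,np.array([.519,.178,.03]));best=None
    for d in rs:
        ys,xs=np.nonzero(d['region']); 
        if abs(xs.mean()-ctr[0])+abs(ys.mean()-ctr[1])<25: best=d;break
    if best is None: print(n,"none",len(rs));continue
    m=cv2.resize(best['region'].astype(np.uint8),None,fx=K,fy=K,interpolation=cv2.INTER_NEAREST)
    f=lambda p:1-(sil(c,p)&m).sum()/(sil(c,p)|m).sum()
    o=min((minimize(f,[.519,.178,y],method='Nelder-Mead',options=dict(initial_simplex=[[.519,.178,y],[.527,.178,y],[.519,.186,y],[.519,.178,y+.15]],xatol=1e-4,fatol=1e-4)) for y in(0.2,.4,.6)),key=lambda o:o.fun)
    print(n,best['conf'],o.x,np.degrees(o.x[2])+90,1-o.fun)
E
```

```text
wrist 0.69 [0.518  0.1765 0.4432] 115.39298266044557 0.9834010754588371
scene 0.95 [0.5178 0.1772 0.4262] 114.41822619399727 0.9280619942394733
side 0.55 [0.5197 0.1795 0.4514] 115.86321404923959 0.9519341986891146
```

Emit:
jog_arm(
  plan=[
    {"offset": [0.2,-0.01,0],"twist": [0,0,-0.006],"fingers": -0.1},
    {"offset": [0.45,-0.02,0],"twist": [0,0,-0.0117],"fingers": -0.1},
    {"offset": [0.7,-0.028,0.1],"twist": [0,0,-0.0117],"fingers": -0.1},
    {"offset": [0.776,-0.028,0.3],"twist": [0,0,-0.0117],"fingers": -0.1},
    {"offset": [0.776,-0.028,0.55],"twist": [0,0,-0.0117],"fingers": -0.1},
    {"offset": [0.776,-0.028,0.8],"twist": [0,0,-0.0117],"fingers": -0.1},
    {"offset": [0.776,-0.028,0.94],"twist": [0,0,-0.0117],"fingers": -0.1},
    {"offset": [0.776,-0.028,0.94],"twist": [0,0,-0.0117],"fingers": -0.1},
    {"offset": [0.776,-0.028,0.94],"twist": [0,0,-0.0117],"fingers": -0.1},
  ],
)

```text
clock: 14.6
position: [0.5162, 0.1827, 0.0875]
ee_rot: [1.677, 2.656, 0.002]
force: [0.5, 0.2, 0.2]
width: 0.543
gripper_force: 12.0
```

```bash
python3 - <<'E'
from h import *
np.set_printoptions(precision=4,suppress=True)
s=observe(); M=R.from_rotvec(s['ee_rot']).as_matrix(); h=np.arctan2(M[1,0],M[0,0])
d=np.array([.5164,.1804,.0431])-s['position']
print(s['position'],np.degrees(h),M[:,2],"tool delta",M.T@d,M.T@d/.15)
E
```

```text
[0.5162 0.1827 0.0875] 115.46274907274827 [ 0.001   0.0008 -1.    ] tool delta [-0.0021 -0.0009  0.0444] [-0.0143 -0.0059  0.2961]
```

Lower to about 3 mm above contact, then gently to contact.

Emit:
jog_arm(
  plan=[
    {"offset": [-0.014,-0.006,0.08],"twist": [0,0,0],"fingers": -0.1},
    {"offset": [-0.014,-0.006,0.17],"twist": [0,0,0],"fingers": -0.1},
    {"offset": [-0.014,-0.006,0.24],"twist": [0,0,0],"fingers": -0.1},
    {"offset": [-0.014,-0.006,0.27],"twist": [0,0,0],"fingers": -0.1},
    {"offset": [-0.014,-0.006,0.28],"twist": [0,0,0],"fingers": -0.1},
    {"offset": [-0.014,-0.006,0.285],"twist": [0,0,0],"fingers": -0.1},
    {"offset": [-0.014,-0.006,0.29],"twist": [0,0,0],"fingers": -0.1},
    {"offset": [-0.014,-0.006,0.29],"twist": [0,0,0],"fingers": -0.1},
  ],
)

```text
clock: 15.6
position: [0.5162, 0.1794, 0.0432]
ee_rot: [1.679, 2.655, 0.0]
force: [0.5, -0.6, -0.4]
width: 0.546
gripper_force: 12.0
```

Not yet in contact, so I'll ease down in small steps.

Emit:
jog_arm(
  plan=[
    {"offset": [0,0,0.003],"twist": [0,0,0],"fingers": -0.1},
    {"offset": [0,0,0.007],"twist": [0,0,0],"fingers": -0.1},
    {"offset": [0,0,0.007],"twist": [0,0,0],"fingers": -0.1},
  ],
)

```text
clock: 15.98
position: [0.5163, 0.1794, 0.043]
ee_rot: [1.678, 2.655, 0.0]
force: [-3.4, -2.4, 12.3]
width: 0.54
gripper_force: 12.0
```

In contact (12 N). Ease slightly, release, rise and check.

Emit:
jog_arm(
  plan=[
    {"offset": [0,0,-0.004],"twist": [0,0,0],"fingers": -0.1},
    {"offset": [0,0,-0.004],"twist": [0,0,0],"fingers": 0.15},
    {"offset": [0,0,-0.004],"twist": [0,0,0],"fingers": 0.3},
    {"offset": [0,0,-0.004],"twist": [0,0,0],"fingers": 0.6},
    {"offset": [0,0,-0.004],"twist": [0,0,0],"fingers": 0.9},
    {"offset": [0,0,-0.004],"twist": [0,0,0],"fingers": 0.9},
    {"offset": [0,0,-0.1],"twist": [0,0,0],"fingers": 0.9},
    {"offset": [0,0,-0.3],"twist": [0,0,0],"fingers": 0.9},
    {"offset": [0,0,-0.6],"twist": [0,0,0],"fingers": 0.9},
    {"offset": [-0.5,0,-0.95],"twist": [0,0,0],"fingers": 0.9},
    {"offset": [-0.5,0,-0.95],"twist": [0,0,0],"fingers": 0.9},
  ],
)

```text
clock: 17.35
position: [0.5501, 0.1095, 0.1877]
ee_rot: [1.679, 2.651, 0.003]
force: [1.2, -0.6, -0.6]
width: 0.95
gripper_force: 0.0
```

```bash
python3 - <<'E'
from h import *
np.set_printoptions(precision=4,suppress=True)
s=observe(); c=calibration("wrist"); im=get_image("wrist"); cv2.imwrite("pics/w7.png",im[:,:,::-1])
print(s['clock'],s['position'],s['width'],s['force'])
for t,z,n in(("panel_mid",.047,"wrist"),("panel_mid",.047,"scene"),("jaw_pinch",.048,"scene")):
    c=calibration(n)
    if n!="wrist": get_image(n)
    for d in landmark_of(t,n):
        print(t,n,round(d['conf'],2),onz(c,d['at'][1]*512,d['at'][0]*384,z))
E
```

```text
17.35 [0.5501 0.1095 0.1877] 0.9499260654523978 [ 1.2263 -0.5879 -0.6444]
panel_mid wrist 0.93 [0.518  0.1732 0.047 ]
panel_mid scene 0.59 [0.5146 0.1785 0.047 ]
panel_mid scene 0.5 [0.4902 0.4689 0.047 ]
jaw_pinch scene 0.7 [ 0.7429 -0.365   0.048 ]
jaw_pinch scene 0.54 [ 0.5101 -0.0983  0.048 ]
jaw_pinch scene 0.22 [0.7962 0.224  0.048 ]
jaw_pinch scene 0.16 [ 0.46   -0.3923  0.048 ]
```

View pics/w7.png

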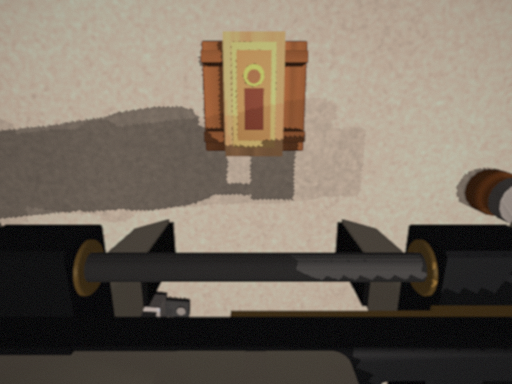

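The panel lies face up at (254,95), square and centred on both bars (rest spans columns 202–307). The jaw is still back, at about (0.510, -0.098). Handing in.

```bash
python3 -c "
from cell import *
print(sign_off())"
```

```text
the job is handed in; nothing more can be done
None
```

I drew the jaw back about 55 mm and laid the panel face up on the drying rest, square across both bars and within about 5 mm of centre by the last camera checks; the job was handed in at about 17.5 s of the 48 s allowed, and sign-off returned no verdict.

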